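# Put the red tin away in the cabinet door and snap the door shut

## Robot

A 7-joint arm with a two-finger parallel gripper is mounted at the origin on the work surface. World frame = base frame: x ahead of the robot, y to its left, z up, the work surface at z = 0. Lengths are in m, angles in degrees, forces in N, time in s.
With the tool pointing down it reaches from about 0.35 to 0.775 m from the base axis. Payload 3.1 kg.
Tool frame: the origin (TCP) lies on the centre line of the jaws, within the pads' length; the fingertips stand 17 mm ahead of it and the grasp point (between the pads) lies 2 mm behind it (robot.tip_reach is the distance from the TCP to the fingertips, in m); z points along the fingers, y is the direction in which the jaws open and shut (so a half turn about z gives the same grasp; the last joint's range is limited). The gripper opens to 85 mm and grips with 20 to 120 N. Pads are 22 mm wide; open, the fingers measure 114 mm over their backs; the gripper's body (76 mm by 85 mm) begins 54 mm behind the grasp point. The pads swing forward as they close: fully open they stand 13 mm farther back than shut.
Start: joints at [-78.765, 17.813, 0.802, 86.603, -0.252, 75.585, -1.558], TCP at [0.13, 0.535, 0.248] pointing down, gripper open.
Joint ranges: [-154.91, 154.91], [-16.99, 109.72], [-72.82, 74.43], [7.12, 147.25], [-82.49, 262.49], [11.32, 116.49], [-174.64, 174.64]. Speed limits (degrees/s): [159.86, 159.86, 180, 180, 180, 180, 180].

## Interface

Orientations are given as [roll, pitch, yaw] about the fixed x, y, z axes, in that order (R = Rz(yaw) Ry(pitch) Rx(roll)).
In Python, from station import robot, fingers, vision, workorder, recognise gives the robot as it stands. Calls block until the motion is done:
- robot.move_to(position, orientation): joint-space move of the TCP to a pose.
- robot.line_to(position, orientation=None, velocity=0.15, f_stop=None): straight line of the TCP; orientation=None keeps the orientation; velocity is the mean speed in m/s. With f_stop (N) it stops when the force on the tool has changed by that much, and returns True; else False.
- robot.move_j(angles): joint-space move.
- fingers.gripper_to(opening, force=None): opening from 0.0 (shut) to 1.0 (fully open); force is the grip in N (None keeps the last); returns when the fingers have stopped.
- robot.pause(seconds).
- robot.inverse_kinematics(position, orientation): joint angles nearest the present ones, or None.
- vision.grab_frame(name): name is "side" or "top"; returns the picture (384x512x3 uint8, red, green, blue); there is no depth.
- vision.calibration(name): a dict with "mtx" (3x3 intrinsics, pixels), "extrinsics" (4x4, takes a point from world to camera coordinates). Camera axes: x right, y up, looking along -z (the intrinsics and any distortion apply to the point x, -y, -z); pixel columns grow to the right and rows downward; lengths in m; the calibration is good to about 2 mm. A picture is of the moment at which its call begins. calibration takes no time and is no camera call.
A pose or a line that the arm cannot do raises robot.PlanningError and nothing moves.
- workorder.close_job(): hands the job in, once; it reports no verdict.
Trained networks look in the newest picture that a camera, given by its name, has taken for a name from the list of things; names that differ only in an ending like _2 or _b are one class to them, and where a whole thing is asked for, a point or a joint stands for the part that bears it (a point fixed in the world has none). Each returns a list of dicts, best first, with "p" (0 to 1); they miss things now and then, are a little off and sometimes report something else, mostly with a low value. They report only what shows in the picture. A call takes as long as a camera call. They do not tell look-alikes from the thing itself.
- recognise(label, camera): "rect" ([centre column, centre row, width, height] in pixels, round what is visible of it).
Readings, each from a call of its own:
- robot.current_time_s(): time.
- robot.current_joint_positions(): joint angles.
- robot.current_dq(): joint speeds.
- robot.current_joint_torque(): joint torques, N m.
- robot.current_tool_pos(): TCP position.
- robot.current_eef_rot(): TCP orientation.
- robot.current_contact_force(): force on the tool from outside, world axes, zero at the start.
- robot.current_torque(): the same for the moment, N m.
- robot.current_finger_gap(): opening from 0.0 (shut) to 1.0 (fully open).
Only numpy, scipy, OpenCV 4.12 (cv2) and the standard library are available. Lean on these libraries where they do the work, as an engineer would, in place of code of your own. Each camera call takes 0.05 s, during which the arm holds its last target.

## Task

Take the red tin out of the delivery tray, lower it upright onto the floor of the rack on the inside of the small steel cabinet's open door, only then let go of it, and push the door shut until its latch snaps in. Leave everything else where it is.

Things in the scene. Friction and masses are not known exactly. Their poses are not given: they have to be found in the camera images.
- tin_red: red closed oblong tin, flat steel-rimmed top, paper label with yellow band, 0.2 to 0.4 kg: 34 mm along its x, 58 mm along its y, 100 mm tall. Origin: centre of its underside, z up. Starts upright in any of the tray's three places; a neighbour 3 mm off its y end leaves no room for a finger there, but its two broad faces (34 mm apart, along x) are free above the tray's wall
- tin_blue: a blue tin of the same size in the same tray, to be left there standing
- tin_green: a green tin of the same size in the same tray, to be left there standing
- tray: fixed low cardboard delivery tray on the bench, 58 mm along its x, 196 mm along its y, walls 5 mm thick and 38 mm high, floor 5 mm thick; the tins stand in a row along its y, 61 mm apart, their axes along the tray's. Origin: centre of its underside on the bench
- cab: fixed grey steel bench cabinet, 160 mm deep (x), 290 mm wide (y), 226 mm high. Origin: centre of its underside on the bench, z up; its front looks along its own -x (to the robot). The door's upright hinge axis is at x = -87, y = +141 mm in this frame. The front flange on the other side (y = -127 to -145 mm) is the latch's strike. Nothing stands on top
- cab_door (a joint): door angle about its upright hinge, rad: 0 shut, grows as it opens towards the robot, up to 1.9; starts well open, stays where left (friction 0.12 N m). Panel 12 mm thick (hinge axis at mid-thickness), 284 mm wide from the axis, 14 to 222 mm above the bench. A pull handle stands 34 mm off the outer face 248 mm from the hinge, 46 to 134 mm above the bench; above it that face is bare
- door_hinge (a point): point on the hinge axis at the door's top edge, 222 mm above the bench. Axes are the door's own: -y runs along the door from the hinge to its free edge, +x out of its inner face (the side with the rack), -x out of its outer face, z up; with the door shut they equal the cabinet's axes, and the door turns by minus its angle about z
- rack (a point): centre of the floor of the white rack on the door's inner face, 135 mm from the hinge, 100 mm above the bench; axes as the door's. Inside 42 mm from panel to lip (x), 150 mm long (y); lip and ends 4 mm thick, 34 mm high. The tin fits with its 58 mm side along y, 4 mm spare before and behind, top 22 mm below the door's; no finger fits between tin and panel: hold it by its ends
- door_push (a point): a good place to push: on the outer face of the door, 225 mm from the hinge and 190 mm above the bench (32 mm below its top edge); axes as the door's, so push along +x
- latch (a joint): brass sloped spring tongue on the door's inner free edge, m: 0 fully out, up to 0.010 pushed in. It meets the cabinet's flange when the door is about 0.08 rad from shut, is pushed in 7 mm as it rides over (about 10 N at door_push), and springs out behind the flange once the door is below about 0.01 rad; then the door is held
- mug: white mug, 82 mm wide, 92 mm high, bystander; origin centre of underside
- pot: terracotta pot, 110 mm wide, 105 mm high, bystander; origin centre of underside
- spool: pink ribbon spool lying flat, 84 mm wide, 30 mm high, bystander; origin centre of underside
- vase: green glass bud vase, 80 mm wide, 180 mm high, bystander; origin centre of underside
- mister: white bottle with black cap, 64 mm wide, 170 mm high, bystander; origin centre of underside
- secateurs: secateurs with red handles lying flat, 170 mm long, 20 mm high, bystander; origin on the bench below the pivot, blades along +x
Mind the look-alikes: they are no part of the job. What is shaped like the tin_red but orange is not meant. Several things have the shape of the tray; the one meant has the colours described above.

How it is judged (in metres and radians):
On the way, in this order (a step that is already met when the one before it is completed fails the run):
1. the red tin, still held in the fingers, has been lowered onto the rack's floor and not dropped there (x of tin_red in the frame of rack between -0.012 and 0.012 m and y of tin_red in the frame of rack between -0.055 and 0.055 m and z of tin_red in the frame of rack between -0.005 and 0.01 m and angle between tin_red's own z axis and vertical below 0.3 rad and value of joint cab_door above 0.5 rad and contact force between tin_red and the fingers above 1 N), for 0.05 s.
2. the red tin stands upright in the door's rack, let go, with the door still open (x of tin_red in the frame of rack between -0.012 and 0.012 m and y of tin_red in the frame of rack between -0.055 and 0.055 m and z of tin_red in the frame of rack between -0.005 and 0.006 m and angle between tin_red's own z axis and vertical below 0.15 rad and value of joint cab_door above 0.5 rad and contact force between tin_red and the fingers below 0.1 N), for 0.2 s.
3. the door is shut and its tongue has sprung out behind the flange (value of joint cab_door below 0.02 rad and value of joint latch below 0.003 m), for 0.2 s.
At the end, for the whole second after the job is handed in: the red tin stands upright (within 0.15 rad) on the rack's floor (within 6 mm in height), at rest; the door is shut within 0.02 rad with its tongue out again (within 3 mm); the blue and green tins stand in the tray (within 20 mm of its long centre line, tilted less than 0.2 rad) (all of step 3 and x of tin_red in the frame of rack between -0.012 and 0.012 m and y of tin_red in the frame of rack between -0.055 and 0.055 m and z of tin_red in the frame of rack between -0.005 and 0.006 m and angle between tin_red's own z axis and vertical below 0.15 rad and linear speed of tin_red below 0.02 m/s and angle between each of tin_blue, tin_green's own z axis and vertical below 0.2 rad and x of tin_blue in the frame of tray between -0.02 and 0.02 m and x of tin_green in the frame of tray between -0.02 and 0.02 m); the robot touches nothing.
It fails at once if another thing was shoved more than 40 mm from its place (distance of any of tin_blue, tin_green, mug, pot, spool, vase, mister, secateurs from where it was at the start of the episode above 0.04 m).
It fails at once if another upright thing was knocked over (angle between any of tin_blue, tin_green, mug, pot, vase, mister's own z axis and vertical above 0.6 rad).
It also fails if it takes over 70 s, if anything falls off the work surface, if the arm or the gripper's body presses on something with over 40 N, if the wrist force passes 120 N, or if a joint passes its speed limit or range.

## Working session

There is one attempt and no reset: what is moved stays moved. The work goes in short steps, each a Python script; the robot and the scene stay as the last script left them, time stands still between calls to the robot, and variables do not carry over. Pictures are saved under pics/ and viewed, and the job is handed in when it is done.

```bash
ls; mkdir -p pics
python3 - <<'E'
from station import robot, fingers, vision, workorder, recognise
import cv2, numpy as np
for n in ["side","top"]:
    im=vision.grab_frame(n); cv2.imwrite(f"pics/{n}0.png",cv2.resize(im[:,:,::-1],(800,600),interpolation=cv2.INTER_CUBIC))
    cv2.imwrite(f"pics/{n}0_raw.png",im[:,:,::-1])
    c=vision.calibration(n); print(n,{k:np.round(v,4).tolist() for k,v in c.items()})
print(robot.current_time_s(),robot.tip_reach)
E
```

```text
pics
side {'mtx': [[375.3656, 0.0, 249.2185], [0.0, 375.3656, 187.8268], [0.0, 0.0, 1.0]], 'extrinsics': [[0.8084, -0.5884, 0.019, -0.4319], [0.3622, 0.5225, 0.7719, -0.3127], [-0.4641, -0.6171, 0.6355, -1.1151], [0.0, 0.0, 0.0, 1.0]]}
top {'mtx': [[422.6951, 0.0, 256.8725], [0.0, 422.6951, 183.167], [0.0, 0.0, 1.0]], 'extrinsics': [[0.0179, -0.9997, -0.0167, -0.0103], [0.9946, 0.0161, 0.1025, -0.5343], [-0.1022, -0.0184, 0.9946, -1.4193], [0.0, 0.0, 0.0, 1.0]]}
0.1 0.017
```

View pics/side0.png

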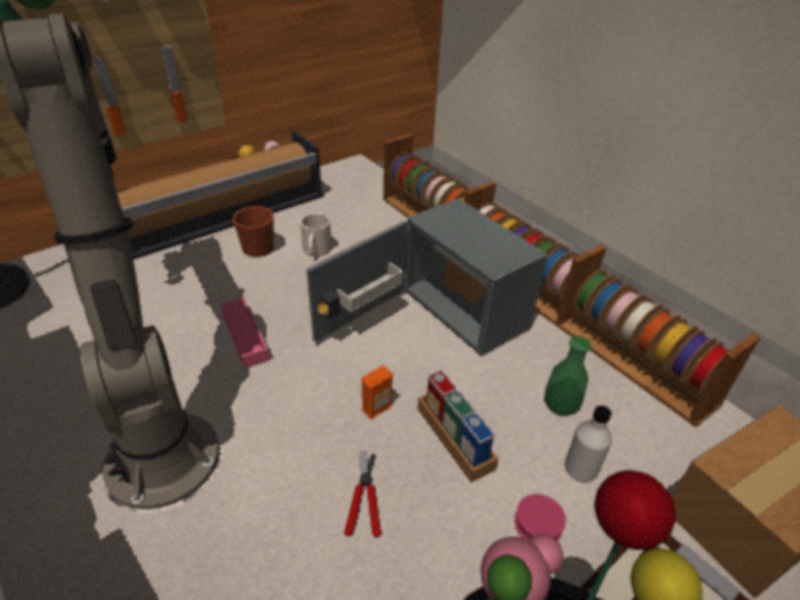

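View pics/top0.png

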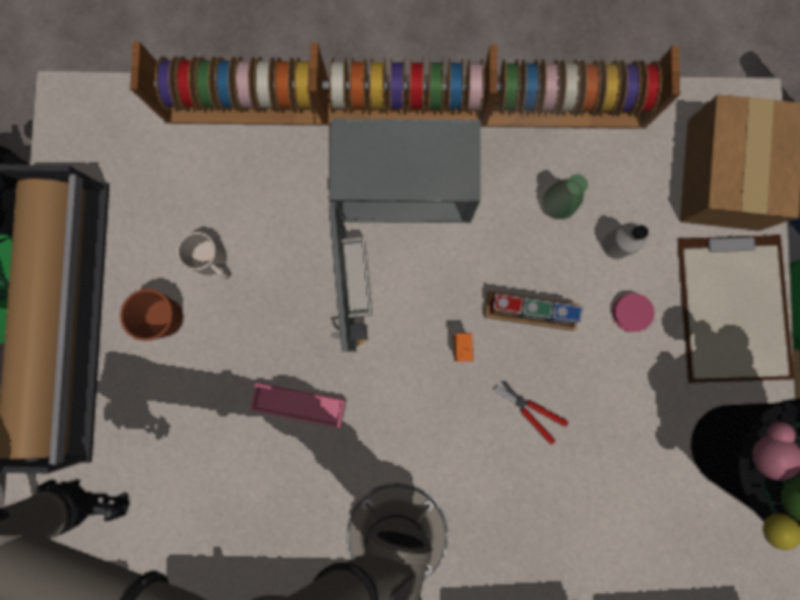

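```bash
cat > h.py <<'E'
import numpy as np, cv2
from scipy.optimize import least_squares
C=None
def calib():
    global C
    if C is None:
        from station import vision
        C={n:vision.calibration(n) for n in("side","top")}
    return C
def proj(n,P):
    c=calib()[n]; P=np.atleast_2d(P); E=np.array(c["extrinsics"]); q=P@E[:3,:3].T+E[:3,3]
    q=q*[1,-1,-1]; u=q@np.array(c["mtx"]).T; return u[:,:2]/u[:,2:]
def tri(ps,pt):
    f=lambda X: np.r_[proj("side",X)[0]-ps,proj("top",X)[0]-pt]
    s=least_squares(f,[0.5,0,0.1]); return s.x, np.abs(s.fun).max()
def ray(n,p,z):
    s=least_squares(lambda X: proj(n,[X[0],X[1],z])[0]-p,[0.5,0]); return np.r_[s.x,z]
E
python3 - <<'E'
from h import *
from station import robot, recognise
print(robot.current_eef_rot())
for l in ["tin_red","tray","cab_door","rack","cab","door_hinge","latch"]:
  for n in ("side","top"):
    print(l,n,[(np.round(d["rect"],1).tolist(),round(d["p"],2)) for d in recognise(l,n)[:4]])
import cv2
for n,(x0,y0,x1,y1),s in [("side",(190,120,355,230),4.8),("side",(225,220,325,310),7),("top",(205,70,315,230),3.7),("top",(280,175,385,220),7.5)]:
    im=cv2.imread(f"pics/{n}0_raw.png"); cv2.imwrite(f"pics/crop_{n}_{x0}.png",cv2.resize(im[y0:y1,x0:x1],None,fx=s,fy=s,interpolation=cv2.INTER_CUBIC)*1)
E
```

```text
[-1.79875798e+02  4.49488620e-03  1.66379207e+02]
tin_red side [([239.6, 252.2, 23.2, 34.1], 0.58), ([364.9, 242.8, 28.3, 51.1], 0.49)]
tin_red top [([321.4, 195.5, 20.7, 13.0], 0.56), ([295.8, 224.6, 8.1, 18.1], 0.54)]
tray side [([157.9, 212.2, 27.8, 45.1], 0.65), ([292.4, 280.0, 51.4, 52.2], 0.57), ([346.4, 329.9, 29.1, 29.4], 0.41)]
tray top [([190.6, 256.2, 55.7, 25.6], 0.92), ([338.5, 198.6, 63.0, 23.9], 0.59), ([342.6, 198.5, 22.4, 15.8], 0.2)]
cab_door side [([230.7, 180.1, 59.3, 75.1], 0.87)]
cab_door top [([225.9, 179.1, 30.3, 96.5], 0.91)]
rack side [([229.2, 180.2, 65.1, 76.5], 0.88)]
rack top []
cab side [([275.5, 175.1, 155.2, 96.3], 0.71)]
cab top []
door_hinge side [([231.6, 181.0, 67.8, 75.2], 0.71), ([346.1, 329.2, 30.3, 25.2], 0.4)]
door_hinge top [([223.4, 176.8, 29.3, 101.2], 0.58)]
latch side []
latch top [([224.0, 176.8, 28.4, 96.5], 0.49)]
```

View pics/crop_side_190.png

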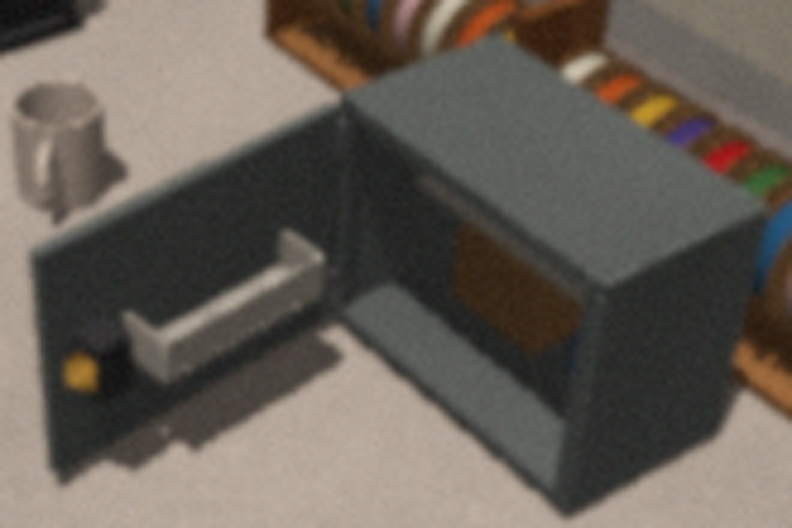

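View pics/crop_side_225.png

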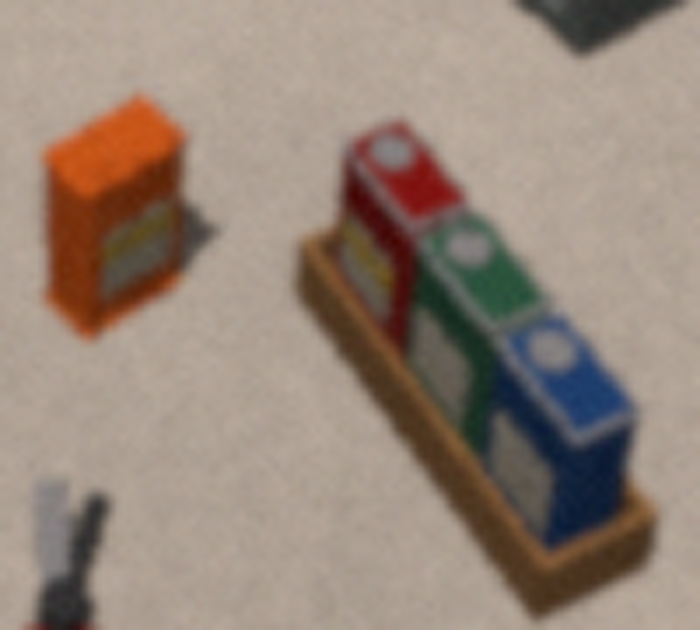

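View pics/crop_top_205.png

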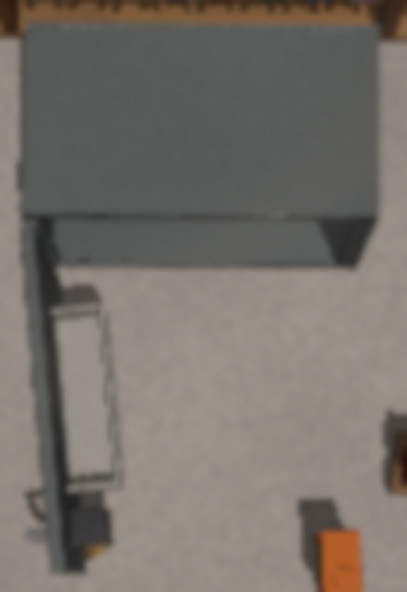

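View pics/crop_top_280.png

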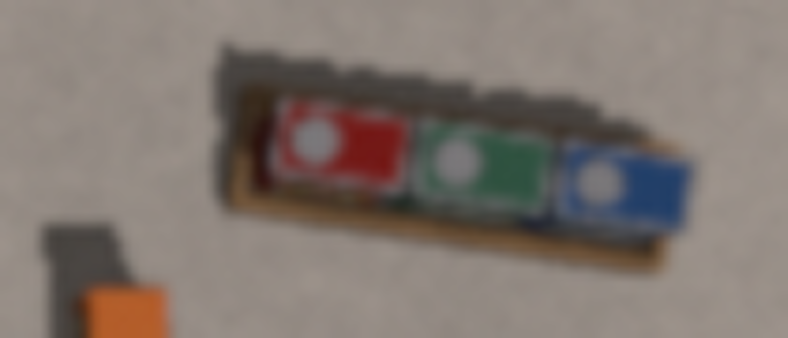

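```bash
cat > fit.py <<'E'
from h import *
def S(c): # crop side190
    return lambda p:(np.array(p,float)+.5)/c[2]-.5+c[:2]
s1=S((190,120,4.8)); s2=S((225,220,7)); t1=S((205,70,3.7)); t2=S((280,175,7.5))
def R(a): c,s=np.cos(a),np.sin(a); return np.array([[c,-s,0],[s,c,0],[0,0,1]])
tl=lambda p,P:(np.array(P)@R(p[2]).T)+[p[0],p[1],0]
# tins row, frame: y along row, red at +y (pos 61), tin top corners ; h free
def tinc(k): return [[sx*.017,.061*k+sy*.029,0] for sx,sy in [(1,1),(1,-1),(-1,-1),(-1,1)]]
TP=np.array(tinc(1)+tinc(-1))
topuv=np.array([t2(p) for p in [(283,98),(407,118),(400,190),(272,172),(568,142),(692,158),(683,232),(560,215)]])
sduv=np.array([s2(p) for p in [(400,122),(465,200),(415,232),(348,155),(555,313),(635,408),(580,440),(500,345)]])
def res(p):
    P=tl(p,TP+[0,0,p[3]]); return np.r_[(proj("top",P)-topuv).ravel(),(proj("side",P)-sduv).ravel()]
def fit_tins():
    return least_squares(res,[.5,-.2,0,.105],loss="soft_l1")
# cab
CS=[((345,97),(-.08,.145,.226)),((497,37),(.08,.145,.226)),((765,213),(.08,-.145,.226)),((605,290),(-.08,-.145,.226)),((567,515),(-.08,-.145,0)),((722,432),(.08,-.145,0))]
CT=[((22,213),(-.08,.145,.226)),((378,213),(-.08,-.145,.226)),((28,27),(.08,.145,.226)),((378,27),(.08,-.145,.226))]
# door frame points (x inner+, y toward hinge, z bench)
DS=[((35,262),(.006,-.284,.222)),((60,480),(.006,-.284,.014)),((163,345),(.052,-.214,.134)),((323,258),(.052,-.056,.134))]
DT=[((52,572),(-.006,-.284,.222)),((83,572),(.006,-.284,.014)),((121,486),(.052,-.214,.134)),((100,302),(.052,-.056,.134))]
HX=np.array([-.087,.141,0])
def door(p,P): return tl(p,np.array(P)@R(-p[3]).T+HX)
def resc(p):
    o=[]
    for L,n,f,g in[(CS,"side",s1,tl),(CT,"top",t1,tl),(DS,"side",s1,door),(DT,"top",t1,door)]:
        P=np.array([q[1] for q in L]); o.append(proj(n,g(p,P))-np.array([f(q[0]) for q in L]))
    return np.vstack(o).ravel()
def fit_cab(): return least_squares(resc,[.8,.1,0,1.5],loss="soft_l1")
E
python3 - <<'E'
from fit import *
a=fit_tins(); print("tins",np.round(a.x,4),np.degrees(a.x[2])); print(np.round(res(a.x).reshape(-1,2),1).tolist())
b=fit_cab(); print("cab",np.round(b.x,4),np.degrees(b.x[2:])); print(np.round(resc(b.x).reshape(-1,2),1).tolist())
p=b.x
print("rack",door(p,[.027,-.135,.1]),"push",door(p,[-.006,-.225,.19]),"hinge",door(p,[0,0,.222]))
q=p.copy();q[3]=0;print("push shut",door(q,[-.006,-.225,.19]))
# overlay
def box(x,y,z):
    c=[(i,j,k) for i in x for j in y for k in z]; return [(u,v) for a_,u in enumerate(c) for v in c[a_+1:] if sum(abs(np.array(u)-v)>1e-9)==1]
def ov(n,out,x0,y0,x1,y1,s):
    im=cv2.resize(cv2.imread(f"pics/{n}0_raw.png")[y0:y1,x0:x1],None,fx=s,fy=s,interpolation=cv2.INTER_CUBIC)
    def dr(g,E,col):
        for u,v in E:
            w=proj(n,g(np.array([u,v])));w=((w-[x0,y0]+.5)*s).astype(int); cv2.line(im,tuple(map(int,w[0])),tuple(map(int,w[1])),col,1,cv2.LINE_AA)
    dr(lambda P:tl(p,P),box((-.08,.08),(-.145,.145),(0,.226)),(0,255,255))
    dr(lambda P:door(p,P),box((-.006,.006),(-.284,0),(.014,.222)),(0,255,0))
    dr(lambda P:door(p,P),box((.006,.052),(-.214,-.056),(.1,.134)),(255,0,255))
    for k in(1,0,-1): dr(lambda P:tl(a.x,P),box((-.017,.017),(.061*k-.029,.061*k+.029),(.005,.105)),(255,255,255))
    dr(lambda P:tl(a.x,P),box((-.029,.029),(-.098,.098),(0,.038)),(0,255,255))
    cv2.imwrite(out,im)
ov("side","pics/ovs.png",190,120,355,310,3.1); ov("top","pics/ovt.png",205,70,385,230,3.7)
E
```

```text
tins [ 0.4876 -0.284  -0.1257  0.0998] -7.204881865461241
[[-0.5, -0.1], [0.7, -0.2], [0.4, 0.6], [-0.4, 0.4], [-1.0, -0.6], [0.4, -0.2], [0.4, 0.4], [-1.2, 0.1], [0.5, -0.5], [1.6, 0.9], [-0.7, 0.4], [-1.4, -1.4], [1.1, -0.4], [1.8, 0.6], [-0.3, 0.8], [-0.8, -0.5]]
cab [ 0.7599 -0.007   0.0052  1.458 ] [ 0.29749349 83.53875401]
[[-1.2, -1.1], [0.0, -1.3], [1.2, -1.9], [0.4, -1.2], [-0.1, 1.9], [-1.2, 1.5], [-0.3, 0.4], [0.5, 1.2], [-0.6, -1.1], [0.5, -0.5], [0.6, -1.7], [-0.6, -0.8], [0.4, -0.5], [0.5, -0.8], [-0.4, 0.7], [1.2, 0.6], [0.2, 0.0], [1.2, 0.6]]
rack [0.54130412 0.09089372 0.1       ] push [0.44804584 0.11307239 0.19      ] hinge [0.67218834 0.13359408 0.222     ]
push shut [ 0.66735667 -0.09143404  0.19      ]
```

```bash
sleep 1
```

```text
(no output)
```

View pics/ovs.png

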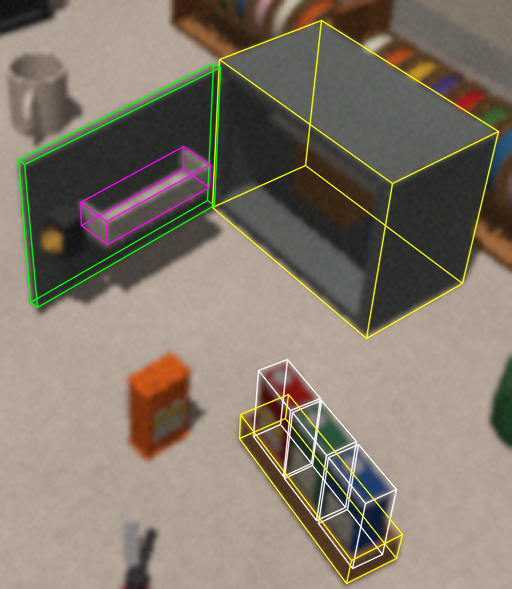

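View pics/ovt.png

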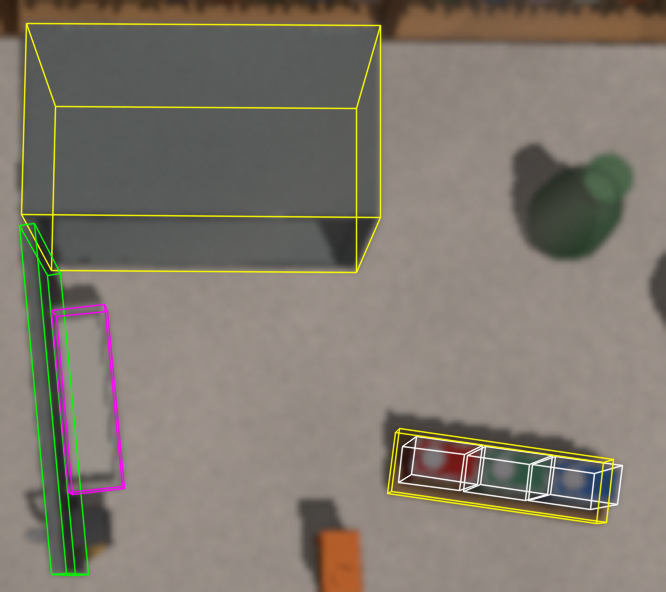

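```bash
cat > ov.py <<'E'
from fit import *
def box(x,y,z):
    c=[(i,j,k) for i in x for j in y for k in z]; return [(u,v) for a_,u in enumerate(c) for v in c[a_+1:] if sum(abs(np.array(u)-v)>1e-9)==1]
def ov(src,n,out,x0,y0,x1,y1,s,p,a,lines=True):
    im=cv2.resize(cv2.imread(src)[y0:y1,x0:x1],None,fx=s,fy=s,interpolation=cv2.INTER_CUBIC)
    im=np.clip(im*1.6,0,255).astype(np.uint8)
    def dr(g,E,col):
        for u,v in E:
            w=proj(n,g(np.array([u,v])));w=((w-[x0,y0]+.5)*s).astype(int); cv2.line(im,tuple(map(int,w[0])),tuple(map(int,w[1])),col,1,cv2.LINE_AA)
    if lines:
        dr(lambda P:tl(p,P),box((-.08,.08),(-.145,.145),(0,.226)),(0,255,255))
        dr(lambda P:door(p,P),box((-.006,.006),(-.284,0),(.014,.222)),(0,255,0))
        dr(lambda P:door(p,P),box((.006,.052),(-.214,-.056),(.1,.134)),(255,0,255))
        for k in(1,0,-1): dr(lambda P:tl(a,P),box((-.017,.017),(.061*k-.029,.061*k+.029),(.005,.105)),(255,255,255))
        dr(lambda P:tl(a,P),box((-.029,.029),(-.098,.098),(0,.038)),(0,255,255))
    cv2.imwrite(out,im)
E
python3 - <<'E'
from ov import *
p=fit_cab().x;a=fit_tins().x
for l in (0,1):
    ov("pics/side0_raw.png","side",f"pics/z1_{l}.png",192,135,275,222,6.8,p,a,l)
    ov("pics/top0_raw.png","top",f"pics/z2_{l}.png",205,120,245,230,5.4,p,a,l)
A=cv2.imread("pics/z2_0.png");B=cv2.imread("pics/z2_1.png");cv2.imwrite("pics/z2.png",np.hstack([A,B]))
E
```

```text
(no output)
```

View pics/z1_0.png

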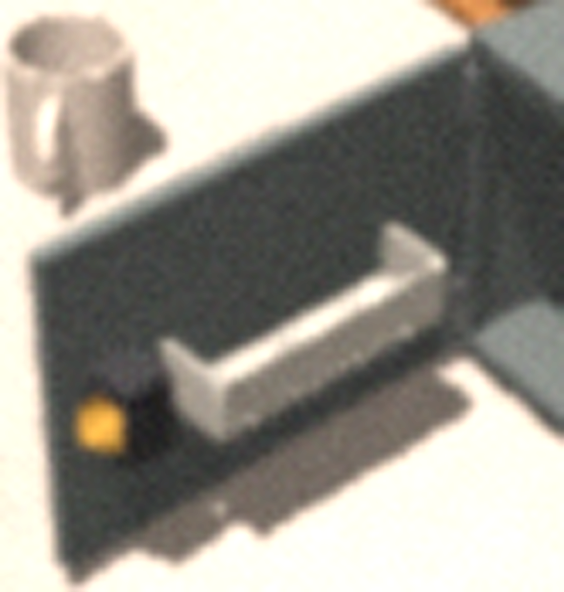

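View pics/z1_1.png

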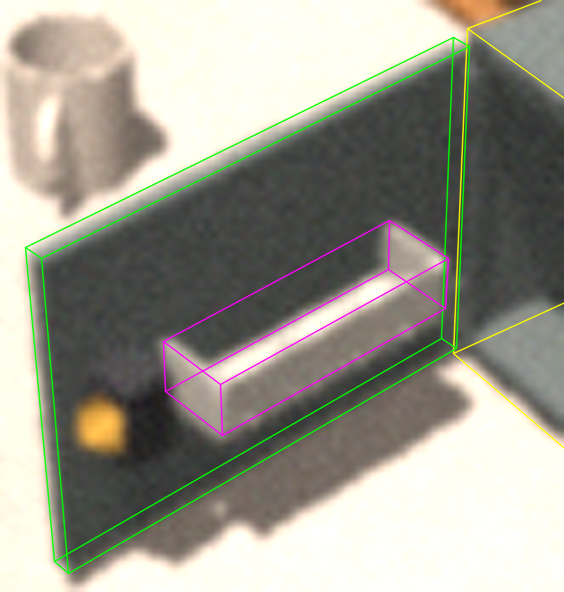

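View pics/z2.png

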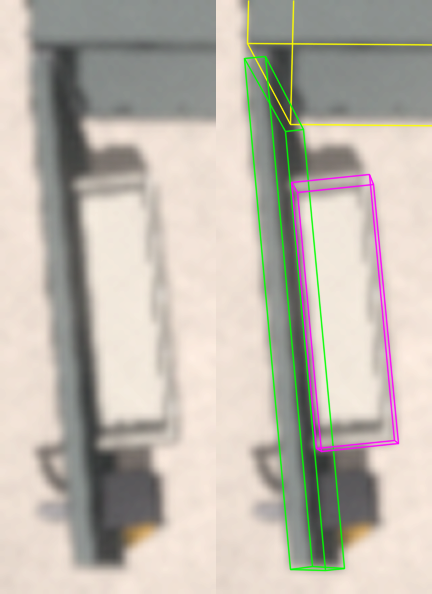

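Run:
```python
from fit import *
a=S((192,135,6.8)); b=S((205,120,5.4))
SP=[((36,261),(.006,-.284,.222)),((72,578),(.006,-.284,.014)),((470,45),(.006,0,.222)),((218,378),(.052,-.214,.134)),((218,438),(.052,-.214,.1)),((447,262),(.052,-.056,.134)),((445,310),(.052,-.056,.1)),((163,342),(.006,-.214,.134)),((385,225),(.006,-.056,.134))]
TP=[((76,566),(-.006,-.284,.222)),((99,566),(.006,-.284,.222)),((33,50),(-.006,0,.222)),((55,50),(.006,0,.222)),((176,440),(.052,-.214,.134)),((151,178),(.052,-.056,.134)),((74,182),(.006,-.056,.134))]
def d(p,P): return np.array(P)@R(-p[2]).T+[p[0],p[1],p[3]]
def f(p,w=(1,1)):
    return np.r_[w[0]*(proj("side",d(p,[q[1] for q in SP]))-[a(q[0]) for q in SP]).ravel(),w[1]*(proj("top",d(p,[q[1] for q in TP]))-[b(q[0]) for q in TP]).ravel()]
for w in[(1,1),(1,.01),(.01,1)]:
    for fz in (0,1):
        s=least_squares(lambda p:np.r_[f(p,w),fz*1e4*p[3]],[.67,.13,1.46,0])
        print(w,fz,"hinge",np.round(s.x,4),"ang",round(np.degrees(s.x[2]),2),"rack",np.round(d(s.x,[.027,-.135,.1]),4))
    if w==(1,1): print(np.round(f(s.x).reshape(-1,2),1).tolist())
```

```text
(1, 1) 0 hinge [ 6.7270e-01  1.3260e-01  1.4581e+00 -1.0000e-03] ang 83.54 rack [0.5416 0.0905 0.099 ]
(1, 1) 1 hinge [ 0.6725  0.1323  1.4577 -0.    ] ang 83.52 rack [0.5414 0.0902 0.1   ]
[[0.7, -0.4], [-0.6, -0.8], [0.1, 0.3], [0.4, 0.9], [0.6, -0.4], [0.3, -0.4], [0.2, -0.1], [0.0, -0.2], [0.8, -0.6], [-0.4, 0.4], [-0.6, 0.1], [-0.5, 1.4], [-0.6, 1.0], [0.5, -0.0], [0.6, -0.7], [0.6, -0.0]]
(1, 0.01) 0 hinge [6.7040e-01 1.3200e-01 1.4525e+00 7.0000e-04] ang 83.22 rack [0.5395 0.0893 0.1007]
(1, 0.01) 1 hinge [0.6708 0.1327 1.4528 0.    ] ang 83.24 rack [0.54 0.09 0.1 ]
(0.01, 1) 0 hinge [0.6729 0.1314 1.4587 0.0052] ang 83.58 rack [0.5417 0.0895 0.1052]
(0.01, 1) 1 hinge [0.6735 0.1319 1.4587 0.    ] ang 83.58 rack [0.5424 0.09   0.1   ]
```

Run:
```python
from fit import *
for w in[(1,1),(1,.05),(.05,1)]:
    W=np.r_[np.ones(16)*w[0],np.ones(16)*w[1]]  # top, side
    s=least_squares(lambda p:np.r_[res(p)*W,1e4*(p[3]-.105)],[.5,-.2,0,.105])
    print(w,np.round(s.x,4),np.degrees(s.x[2]),"red",tl(s.x,[[0,.061,.105],[0,-.061,.105]]).round(4).tolist(),np.abs(s.fun).max())
# orange tin & bystander positions rough
for n,px in[("orange",(464/1.5625,348/1.5625)),("tray2 L",(255/1.5625,395/1.5625))]: print(n,ray("top",px,.05 ))
from station import robot
print(robot.inverse_kinematics([0.49,-0.22,0.09],[180,0,-7]),robot.inverse_kinematics([0.541,0.09,0.185],[180,0,90-83]))
```

```text
(1, 1) [ 0.4859 -0.2847 -0.1286  0.105 ] -7.365836502599621 red [[0.4937, -0.2242, 0.105], [0.4781, -0.3452, 0.105]] 2.2203502271184163
(1, 0.05) [ 0.4874 -0.2835 -0.1299  0.105 ] -7.445110244740397 red [[0.4953, -0.223, 0.105], [0.4794, -0.344, 0.105]] 1.028058828249982
(0.05, 1) [ 0.4839 -0.2864 -0.1258  0.105 ] -7.208155012535602 red [[0.4915, -0.2259, 0.105], [0.4762, -0.3469, 0.105]] 1.732241407538595
orange [ 0.401754   -0.13755665  0.05      ]
tray2 L [0.29432221 0.30559993 0.05      ]
[-10.52923375  30.20616717  45.12614306 102.20419564 -24.8557183
  58.01876959 -52.78469519] [-42.91246634  24.07664132  43.30468602  93.8346383  -17.43249101
  69.06723129 -78.79921216]
```

Run:
```python
from station import robot
import numpy as np
for P,psi in [((0.13,.535,.38),166.4),((.494,-.2243,.30),82.6),((.494,-.2243,.08),82.6),((.52,-.06,.075),6.5),((.52,-.06,.075),-173.5),((.52,-.06,.085),96.5),((.541,.09,.183),96.5),((.45,.16,.19),96.5),((.45,.16,.19),6.5),((.65,-.09,.19),90),((.65,-.09,.19),0),((.65,-.09,.19),180)]:
    q=robot.inverse_kinematics(list(P),[180,0,psi]); print(P,psi,None if q is None else np.round(q,0))
```

```text
(0.13, 0.535, 0.38) 166.4 [-79.  16.   1.  70.  -0.  93.  -1.]
(0.494, -0.2243, 0.3) 82.6 [ 1. 17. 28. 83. -8. 82. 22.]
(0.494, -0.2243, 0.08) 82.6 [-12.  33.  48. 102. -28.  58.  40.]
(0.52, -0.06, 0.075) 6.5 [-37.  36.  60. 105. -36.  60. -47.]
(0.52, -0.06, 0.075) -173.5 [-28.  30.  45. 105. -25.  55. 124.]
(0.52, -0.06, 0.085) 96.5 [-36.  34.  57. 105. -33.  60.  40.]
(0.541, 0.09, 0.183) 96.5 [-41.  24.  41.  94. -16.  69.  10.]
(0.45, 0.16, 0.19) 96.5 [-50.  13.  34. 104.  -8.  66.  -7.]
(0.45, 0.16, 0.19) 6.5 [-54.  14.  39. 104.  -9.  66. -96.]
(0.65, -0.09, 0.19) 90 [-24.  41.  55.  75. -33.  80.  29.]
(0.65, -0.09, 0.19) 0 [-24.  41.  55.  75. -33.  81. -61.]
(0.65, -0.09, 0.19) 180 [-24.  41.  55.  75. -33.  81. 119.]
```

Run:
```python
from station import robot, fingers
import numpy as np
robot.move_to([.13,.535,.38],[180,0,166.4])
q=robot.current_joint_positions(); q=list(q); q[0]=24
robot.move_j(q)
print(robot.current_tool_pos(),robot.current_eef_rot(),robot.current_time_s())
for P,psi in [((.494,-.2243,.24),82.6),((.494,-.2243,.08),82.6),((.52,-.06,.075),6.5),((.52,-.06,.075),-173.5)]:
    s=robot.inverse_kinematics(list(P),[180,0,psi]); print(P,psi,None if s is None else np.round(s,0))
robot.move_to([.494,-.2243,.24],[180,0,82.6])
print(np.round(robot.current_joint_positions()),robot.current_tool_pos(),robot.current_eef_rot(),robot.current_time_s())
```

```text
[ 0.49284139 -0.24576792  0.38058174] [ 1.79917929e+02 -3.64837539e-02  6.35476307e+01] 4.4167
(0.494, -0.2243, 0.24) 82.6 [24. 17. -2. 89.  1. 74. 15.]
(0.494, -0.2243, 0.08) 82.6 [ 24.  26.  -2. 101.   1.  54.  14.]
(0.52, -0.06, 0.075) 6.5 [  4.  24.   1. 104.  -0.  52. -78.]
(0.52, -0.06, 0.075) -173.5 [ 20.  26. -20. 103.  11.  53.  92.]
[24. 17. -2. 88.  1. 74. 15.] [ 0.49494158 -0.22459461  0.24123616] [1.79876893e+02 5.07853141e-02 8.25664274e+01] 5.0417
```

Run:
```python
from station import robot, fingers,vision
import numpy as np,cv2
robot.line_to([.494,-.2243,.13],velocity=.15)
for n,(x0,y0,x1,y1) in(("side",(225,180,345,310)),("top",(270,150,395,235))):
    im=vision.grab_frame(n)[:,:,::-1]; cv2.imwrite(f"pics/{n}1_raw.png",im); cv2.imwrite(f"pics/{n}1.png",np.clip(1.4*cv2.resize(im[y0:y1,x0:x1],None,fx=4.6,fy=4.6,interpolation=cv2.INTER_CUBIC),0,255))
print(robot.current_tool_pos(),robot.current_finger_gap())
```

```text
[ 0.49523516 -0.22487454  0.13163195] 1.0003548648972387[ WARN:0@3.065] global loadsave.cpp:1063 imwrite_ Unsupported depth image for selected encoder is fallbacked to CV_8U.
```

View pics/side1.png

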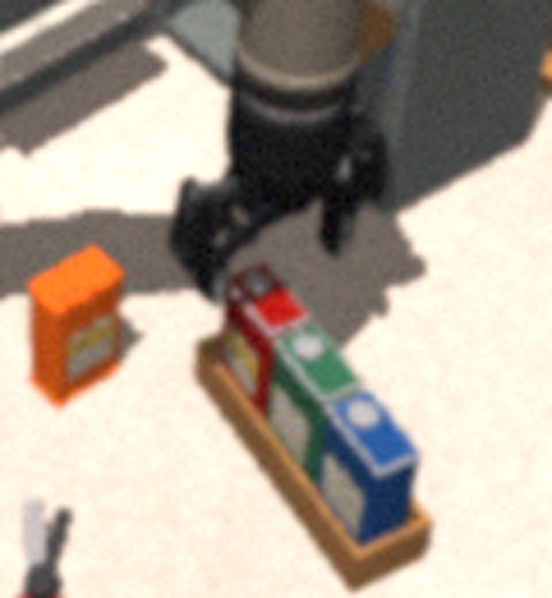

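View pics/top1.png

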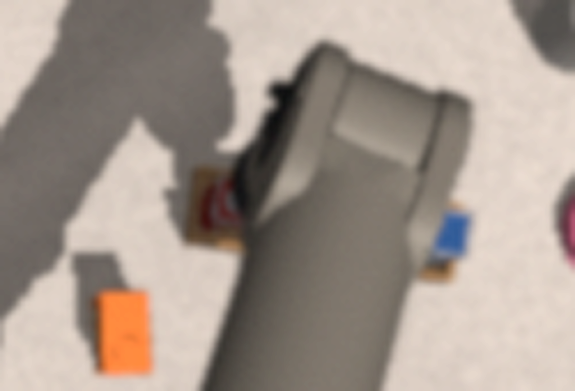

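Run:
```python
from station import robot, fingers,vision
import numpy as np,cv2
print(robot.line_to([.494,-.2243,.079],velocity=.1,f_stop=10), robot.current_tool_pos())
fingers.gripper_to(0.0,force=50); print(robot.current_finger_gap(),robot.current_contact_force())
robot.line_to([.494,-.2243,.12],velocity=.08)
print(robot.current_tool_pos(),robot.current_finger_gap(),robot.current_contact_force(),robot.current_time_s())
robot.line_to([.494,-.2243,.24],velocity=.15)
print(robot.current_tool_pos(),robot.current_eef_rot(),robot.current_finger_gap(),robot.current_contact_force(),robot.current_time_s())
for n,(x0,y0,x1,y1) in(("side",(225,140,345,310)),("top",(270,150,395,235))):
    im=vision.grab_frame(n)[:,:,::-1]; cv2.imwrite(f"pics/{n}2_raw.png",im); cv2.imwrite(f"pics/{n}2.png",cv2.resize(im[y0:y1,x0:x1],None,fx=3.5,fy=3.5,interpolation=cv2.INTER_CUBIC))
```

```text
False [ 0.4944165  -0.22445018  0.07936702]
0.3903764929127772 [-0.39429751  0.63927705  1.75732862]
[ 0.49363651 -0.224142    0.11970458] 0.3907942414847804 [-0.0750753   1.39431954 -1.4057574 ] 7.875
[ 0.49322664 -0.22396281  0.23869007] [-1.79853392e+02 -4.24795677e-02  8.26021214e+01] 0.3920223007141591 [ 0.00334539  0.51468204 -2.4847989 ] 8.825
```

View pics/side2.png

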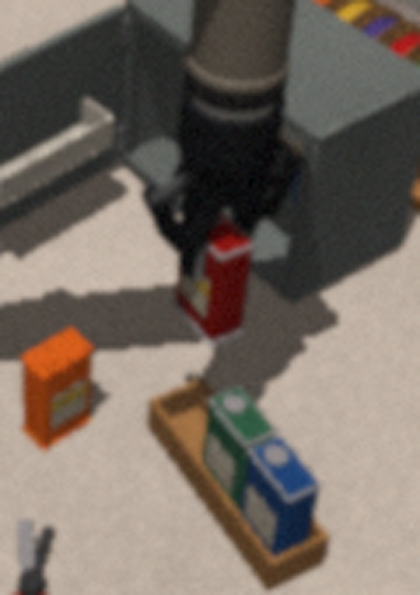

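Run:
```python
from station import robot, fingers,vision
import numpy as np,cv2
P=[.51,-.06]
robot.move_to(P+[.22],[180,0,6.5]); print(robot.current_tool_pos(),robot.current_eef_rot(),np.round(robot.current_joint_positions()))
robot.line_to(P+[.09],velocity=.15)
print(robot.line_to(P+[.068],velocity=.03,f_stop=5), robot.current_tool_pos(),robot.current_contact_force())
p=robot.current_tool_pos(); print("rest",p,robot.current_eef_rot())
fingers.gripper_to(1.0); 
robot.line_to([p[0],p[1],.17],velocity=.15)
print(robot.current_tool_pos(),robot.current_contact_force(),robot.current_time_s())
robot.move_to([p[0],p[1],.17],[180,0,96.5]); print(robot.current_tool_pos(),robot.current_eef_rot(),np.round(robot.current_joint_positions()),robot.current_time_s())
for n,(x0,y0,x1,y1) in(("side",(190,110,345,270)),("top",(205,110,335,235))):
    im=vision.grab_frame(n)[:,:,::-1]; cv2.imwrite(f"pics/{n}3_raw.png",im); cv2.imwrite(f"pics/{n}3.png",cv2.resize(im[y0:y1,x0:x1],None,fx=3.7,fy=3.7,interpolation=cv2.INTER_CUBIC))
```

```text
[ 0.50993661 -0.06059019  0.21988382] [1.79976204e+02 1.52707917e-02 6.48599557e+00] [  2.  15.   3.  95.  -1.  70. -78.]
True [ 0.50994542 -0.0598      0.07445958] [-0.64480762  0.6332657   5.12154117]
rest [ 0.50994542 -0.0598      0.07445958] [-1.79975195e+02  1.71368790e-02  6.49227003e+00]
[ 0.5091779  -0.05972623  0.16914917] [0.18856796 0.0361655  0.00755877] 13.275
[ 0.50960913 -0.05979063  0.16943224] [-1.79935194e+02 -1.78111564e-02  9.64613000e+01] [ 14.  18. -12.  99.   4.  64.   8.] 14.6167
```

View pics/side3.png

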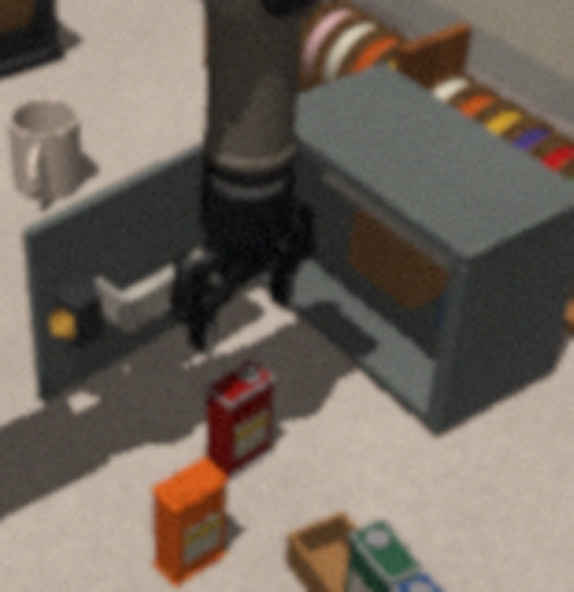

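View pics/top3.png

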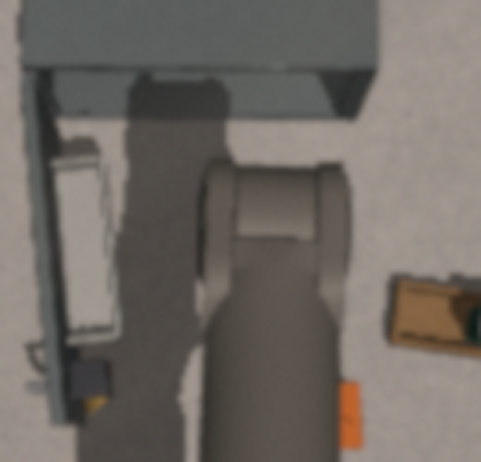

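Run:
```python
from station import robot, fingers,vision
import numpy as np,cv2
P=[.5099,-.0598]
print(robot.line_to(P+[.083],velocity=.1,f_stop=8),robot.current_tool_pos(),robot.current_contact_force())
fingers.gripper_to(0.0,force=50); print(robot.current_finger_gap(),robot.current_tool_pos(),robot.current_eef_rot(),robot.current_contact_force())
robot.line_to(P+[.28],velocity=.15)
print(robot.current_tool_pos(),robot.current_finger_gap(),robot.current_contact_force())
robot.move_to([.541,.090,.28],[180,0,96.5])
robot.line_to([.541,.090,.245],velocity=.1)
robot.pause(.2)
print(robot.current_tool_pos(),robot.current_eef_rot(),robot.current_time_s(),np.round(robot.current_joint_positions()))
for n,(x0,y0,x1,y1) in(("side",(190,110,300,230)),("top",(205,110,295,235))):
    im=vision.grab_frame(n)[:,:,::-1]; cv2.imwrite(f"pics/{n}4_raw.png",im); cv2.imwrite(f"pics/{n}4.png",cv2.resize(im[y0:y1,x0:x1],None,fx=4.8,fy=4.8,interpolation=cv2.INTER_CUBIC))
```

```text
False [ 0.51057681 -0.05981544  0.08364239] [ 0.32187881 -0.04327511 -0.16730594]
0.6707717460171858 [ 0.51052244 -0.05989934  0.08387531] [1.79909475e+02 2.58603973e-02 9.64944873e+01] [-0.69999526 -0.09221259  4.05154043]
[ 0.50921949 -0.05973281  0.2788571 ] 0.670844385781662 [-0.0549892   0.15174174 -2.40219759]
[0.54157391 0.08994512 0.24596827] [ 1.79888647e+02 -4.41892988e-03  9.64795628e+01] 18.9333 [  2.  19. -17.  87.   6.  75.  -9.]
```

View pics/side4.png

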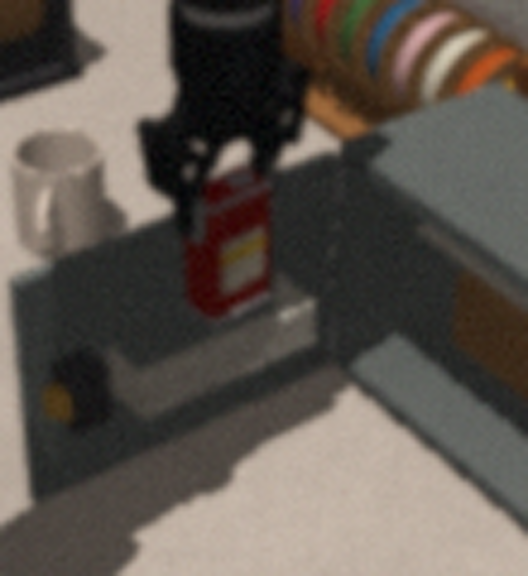

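View pics/top4.png

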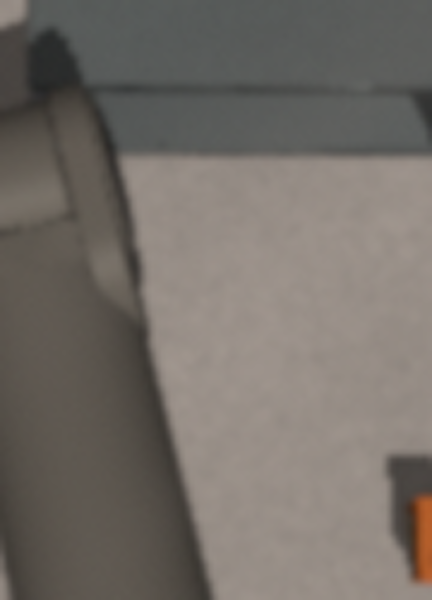

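Run:
```python
from ov import *
n="side"; x0,y0,x1,y1,s=190,110,290,230,4.9
im=cv2.resize(cv2.imread("pics/side4_raw.png")[y0:y1,x0:x1],None,fx=s,fy=s,interpolation=cv2.INTER_CUBIC); im=np.clip(im*1.7,0,255).astype(np.uint8)
raw=im.copy()
def dr(g,E,col):
    for u,v in E:
        w=proj(n,g(np.array([u,v])));w=((w-[x0,y0]+.5)*s).astype(int); cv2.line(im,tuple(map(int,w[0])),tuple(map(int,w[1])),col,1,cv2.LINE_AA)
a=np.radians(83.52); d=lambda P:np.array(P)@R(-a).T+[.6725,.1323,0]
dr(d,box((-.006,.006),(-.284,0),(.014,.222)),(0,255,0)); dr(d,box((.006,.052),(-.214,-.056),(.1,.134)),(255,0,255))
t=lambda P:np.array(P)@R(np.radians(6.5)-np.pi/2).T+[.5416,.0899,.246-.083]
dr(t,box((-.017,.017),(-.029,.029),(0,.1)),(255,255,255))
cv2.imwrite("pics/ov4.png",im); cv2.imwrite("pics/raw4.png",raw)
```

```text
(no output)
```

View pics/ov4.png

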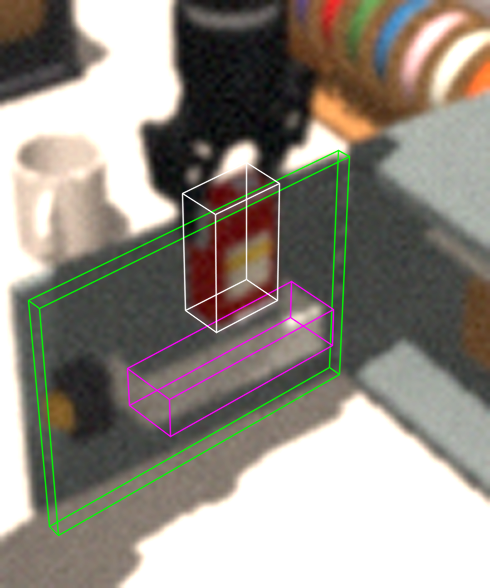

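View pics/raw4.png

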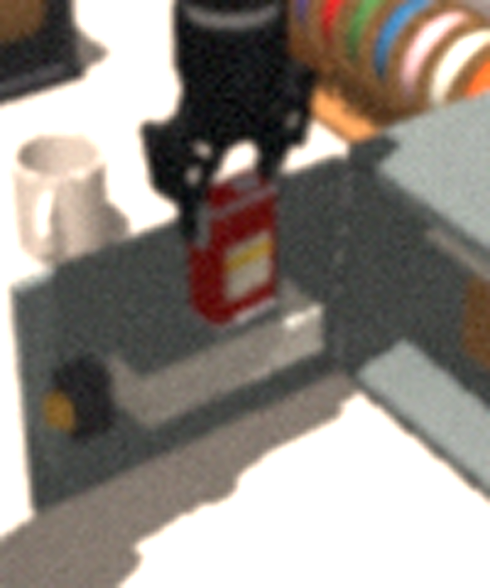

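```bash
cat > fit2.py <<'E'
from fit import *
H0=[.6725,.1323]
def d(ang,P,h=H0): return np.array(P)@R(-ang).T+[h[0],h[1],0]
E
python3 - <<'E'
from fit2 import *
from station import recognise, robot
print(robot.current_contact_force())
a=S((190,110,4.9))
SP=[((14,289),(.006,-.284,.222)),((38,512),(.006,-.284,.014)),((150,384),(.052,-.214,.134)),((150,422),(.052,-.214,.1)),((322,306),(.052,-.056,.134)),((320,345),(.052,-.056,.1))]
f=lambda p:(proj("side",d(p[0],[q[1] for q in SP]))-[a(q[0]) for q in SP]).ravel()
s=least_squares(f,[1.5]); print(np.degrees(s.x),np.round(s.fun.reshape(-1,2),1).tolist(), d(s.x[0],[.027,-.135,.1]))
g=lambda p:(proj("side",d(p[0],[q[1] for q in SP],p[1:]))-[a(q[0]) for q in SP]).ravel()
s=least_squares(g,[1.5]+H0); print(np.degrees(s.x[0]),s.x,np.round(s.fun.reshape(-1,2),1).tolist(), d(s.x[0],[.027,-.135,.1],s.x[1:]))
for n in("side","top"): print(recognise("cab_door",n)[:2])
E
```

```text
[ 0.95287677  0.15629131 -1.76990511]
[89.03130622] [[0.3, 0.0], [-0.2, 0.7], [-1.0, 0.7], [-0.7, 0.4], [0.2, 0.4], [0.4, -0.2]] [0.53797576 0.10302154 0.1       ]
88.65697545342915 [1.54735613 0.67381007 0.13486499] [[0.6, -0.2], [0.0, 0.4], [-0.7, 0.3], [-0.4, 0.1], [0.2, -0.0], [0.4, -0.6]] [0.53947999 0.10470827 0.1       ]
[{'rect': [227.4, 177.6, 67.5, 73.9], 'p': 0.89}]
[{'rect': [341.1, 265.8, 46.1, 34.8], 'p': 0.24}]
```

Run:
```python
from station import robot, fingers,vision
import numpy as np,cv2
robot.line_to([.541,.08,.34],velocity=.15)
robot.move_to([.51,-.08,.34],[180,0,92])
print(robot.current_tool_pos(),robot.current_contact_force(),robot.current_time_s())
for n,(x0,y0,x1,y1) in(("side",(185,120,270,225)),("top",(200,115,250,235))):
    im=vision.grab_frame(n)[:,:,::-1]; cv2.imwrite(f"pics/{n}5_raw.png",im); cv2.imwrite(f"pics/{n}5.png",np.clip(cv2.resize(im[y0:y1,x0:x1],None,fx=5.4,fy=5.4,interpolation=cv2.INTER_CUBIC)*1.6,0,255).astype(np.uint8))
```

```text
[ 0.50943153 -0.08026279  0.33911624] [ 0.75657911  1.3177904  -1.5600805 ] 20.6083
```

View pics/side5.png

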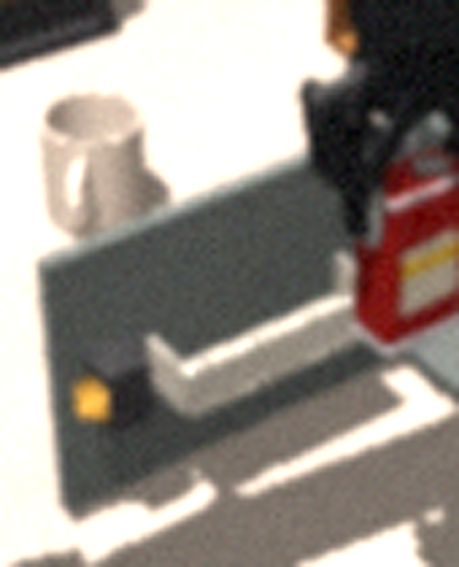

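View pics/top5.png

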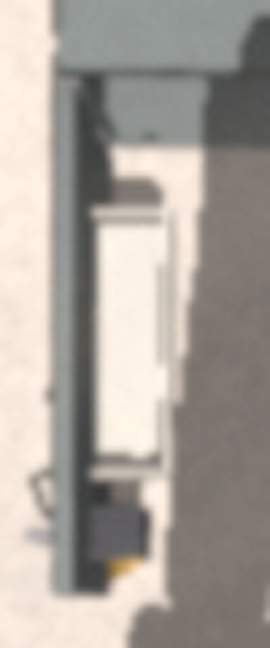

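Run:
```python
from fit2 import *
a=S((185,120,5.4)); b=S((200,115,5.4))
SP=[((42,265),(.006,-.284,.222)),((73,512),(.006,-.284,.014)),((185,375),(.052,-.214,.134)),((192,414),(.052,-.214,.1)),((148,338),(.006,-.214,.134))]
TP=[((54,592),(-.006,-.284,.222)),((76,592),(.006,-.284,.222)),((58,78),(-.006,0,.222)),((80,78),(.006,0,.222)),((168,477),(.052,-.214,.134)),((172,211),(.052,-.056,.134)),((93,477),(.006,-.214,.134)),((93,211),(.006,-.056,.134))]
def f(p,w=(1,1)):
    return np.r_[w[0]*(proj("side",d(p[0],[q[1] for q in SP],p[1:]))-[a(q[0]) for q in SP]).ravel(),w[1]*(proj("top",d(p[0],[q[1] for q in TP],p[1:]))-[b(q[0]) for q in TP]).ravel()]
for w in[(1,1),(1,.02),(.02,1)]:
  for k in (1,2):
    s=least_squares((lambda p:f(p,w)) if k==1 else (lambda p:f(np.r_[p,H0],w)),[1.5]+(H0 if k==1 else []))
    p=s.x if k==1 else np.r_[s.x,H0]
    print(w,k,round(np.degrees(p[0]),2),p[1:].round(4),"rack",d(p[0],[.027,-.135,.1],p[1:]).round(4))
    if w==(1,1):print(np.round(f(p).reshape(-1,2),1).tolist())
```

```text
(1, 1) 1 88.96 [0.6735 0.1322] rack [0.539  0.1028 0.1   ]
[[0.7, -0.1], [-0.7, 0.3], [0.7, -0.5], [-0.3, -0.2], [0.3, -0.4], [-0.4, 0.5], [-0.4, 0.5], [-0.1, 0.7], [-0.2, 0.7], [0.6, -0.3], [0.2, -0.5], [-0.0, -0.3], [0.4, -0.5]]
(1, 1) 2 88.87 [0.6725 0.1323] rack [0.5381 0.1026 0.1   ]
[[0.5, 0.1], [-0.9, 0.5], [0.5, -0.3], [-0.5, -0.0], [0.1, -0.2], [-0.3, 0.9], [-0.3, 0.9], [-0.2, 1.0], [-0.2, 1.0], [0.7, -0.0], [0.2, -0.2], [0.0, -0.0], [0.4, -0.2]]
(1, 0.02) 1 89.94 [0.673  0.1277] rack [0.5381 0.1006 0.1   ]
(1, 0.02) 2 88.87 [0.6725 0.1323] rack [0.5381 0.1026 0.1   ]
(0.02, 1) 1 88.91 [0.6739 0.1323] rack [0.5394 0.1027 0.1   ]
(0.02, 1) 2 88.87 [0.6725 0.1323] rack [0.5381 0.1026 0.1   ]
```

Run:
```python
from station import robot, fingers,vision
import numpy as np,cv2
T=np.array([.539,.1018])
robot.line_to([.539,.1018,.34],[180,0,91.1],velocity=.15); robot.pause(.2)
p=robot.current_tool_pos(); print(p,robot.current_eef_rot())
c=T+(T-p[:2])
robot.line_to([*c,.27],velocity=.1); robot.pause(.2); p=robot.current_tool_pos(); print(p)
robot.line_to([*c,.233],velocity=.05); robot.pause(.2); p=robot.current_tool_pos(); print(p,robot.current_contact_force(),robot.current_time_s())
for n,(x0,y0,x1,y1) in(("side",(185,120,270,225)),):
    im=vision.grab_frame(n)[:,:,::-1]; cv2.imwrite(f"pics/{n}6_raw.png",im); cv2.imwrite(f"pics/{n}6.png",np.clip(cv2.resize(im[y0:y1,x0:x1],None,fx=5.4,fy=5.4,interpolation=cv2.INTER_CUBIC)*1.8,0,255).astype(np.uint8))
```

```text
[0.53907458 0.1008786  0.34006758] [1.79994511e+02 2.09098167e-02 9.10083435e+01]
[0.53937078 0.10284754 0.27084031]
[0.53917824 0.10277561 0.23340853] [-0.48204198 -0.24695714 -1.79922709] 24.425
```

View pics/side6.png

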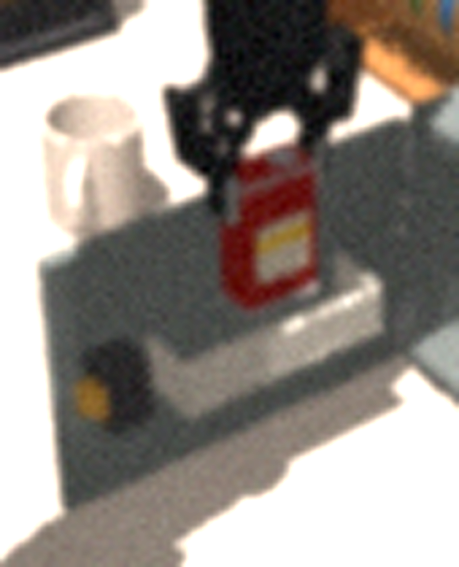

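Run:
```python
from station import robot, fingers,vision
import numpy as np,cv2
c=[.539,.1018]
robot.line_to([*c,.20],velocity=.04); print(robot.current_tool_pos(),robot.current_contact_force())
r=robot.line_to([*c,.177],velocity=.02,f_stop=5); print(r,robot.current_tool_pos(),robot.current_contact_force(),robot.current_time_s())
robot.pause(.2); print(robot.current_tool_pos(),robot.current_contact_force())
for n,(x0,y0,x1,y1) in(("side",(185,120,270,225)),):
    im=vision.grab_frame(n)[:,:,::-1]; cv2.imwrite(f"pics/{n}7_raw.png",im); cv2.imwrite(f"pics/{n}7.png",np.clip(cv2.resize(im[y0:y1,x0:x1],None,fx=5.4,fy=5.4,interpolation=cv2.INTER_CUBIC)*1.8,0,255).astype(np.uint8))
```

```text
[0.53916632 0.10186924 0.20022796] [-0.00509785 -0.26128768 -1.21232232]
True [0.53889745 0.10182158 0.18417028] [-0.13158331 -0.03651141  4.15861149] 26.2417
[0.53887489 0.10188244 0.18413908] [-0.58436807 -0.6025693   5.60264324]
```

View pics/side7.png

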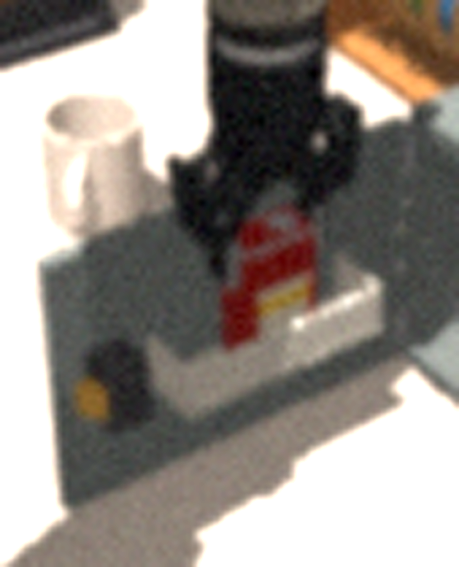

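Run:
```python
from station import robot, fingers,vision
import numpy as np,cv2
fingers.gripper_to(1.0); robot.pause(.3); print(robot.current_finger_gap(),robot.current_contact_force())
robot.line_to([.5389,.1018,.33],velocity=.12); print(robot.current_tool_pos(),robot.current_time_s())
fingers.gripper_to(0.0,force=50)
robot.line_to([.449,.21,.33],velocity=.2); print(robot.current_tool_pos(),robot.current_eef_rot(),np.round(robot.current_joint_positions()),robot.current_time_s())
for n,(x0,y0,x1,y1) in(("side",(185,100,285,225)),("top",(200,115,250,235))):
    im=vision.grab_frame(n)[:,:,::-1]; cv2.imwrite(f"pics/{n}8_raw.png",im); cv2.imwrite(f"pics/{n}8.png",np.clip(cv2.resize(im[y0:y1,x0:x1],None,fx=4.8,fy=4.8,interpolation=cv2.INTER_CUBIC)*1.8,0,255).astype(np.uint8))
```

```text
1.000848154560348 [-0.15080516  0.44808658 -0.68026798]
[0.53847877 0.10165999 0.32908136] 28.5667
[0.4499328  0.20858377 0.32994219] [-1.79836798e+02  9.39416027e-02  9.09862844e+01] [ -8.  11. -22.  85.   4.  85. -30.] 30.1833
```

View pics/side8.png

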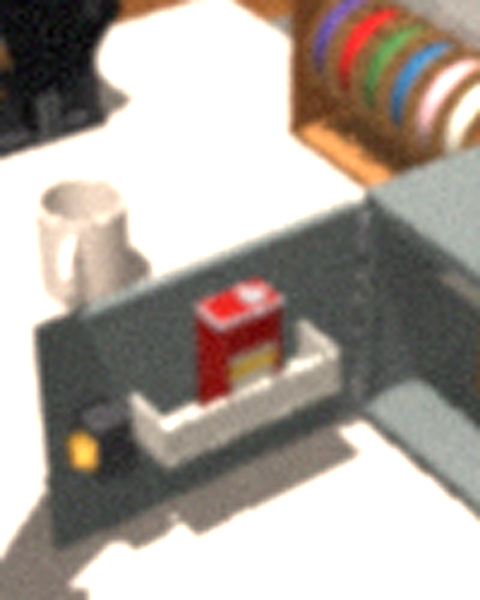

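View pics/top8.png

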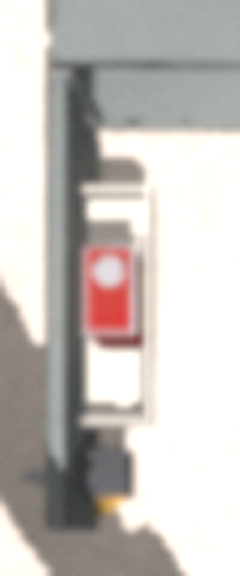

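```bash
cat > push.py <<'E'
from fit2 import *
H=[.6730,.1322]
def pose(deg,off=.0135,rad=.225,z=.19):
    a=np.radians(deg); return list(d(a,[-.006-off,-rad,z],H)),[180,0,180-deg]
E
python3 - <<'E'
from push import *
from station import robot, fingers,vision
for g in (97,89,60,30,0): 
    p,o=pose(g); s=robot.inverse_kinematics(p,o); print(g,np.round(p,3),o,None if s is None else np.round(s))
p,o=pose(89,.06); print(p)
robot.line_to([p[0],p[1],.33],o,velocity=.15)
print(robot.line_to(p,o,velocity=.12,f_stop=8),robot.current_tool_pos(),robot.current_contact_force())
p,o=pose(89,.022)
print(robot.line_to(p,o,velocity=.05,f_stop=5),robot.current_tool_pos(),robot.current_contact_force(),robot.current_time_s())
for n,(x0,y0,x1,y1) in(("side",(185,100,285,225)),("top",(180,115,250,235))):
    im=vision.grab_frame(n)[:,:,::-1]; cv2.imwrite(f"pics/{n}9_raw.png",im); cv2.imwrite(f"pics/{n}9.png",np.clip(cv2.resize(im[y0:y1,x0:x1],None,fx=4.8,fy=4.8,interpolation=cv2.INTER_CUBIC)*1.8,0,255).astype(np.uint8))
E
```

```text
97 [0.452 0.179 0.19 ] [180, 0, 83] [ -7.  14. -20. 101.   5.  66. -36.]
89 [0.448 0.148 0.19 ] [180, 0, 91] [ -3.  12. -20. 103.   5.  65. -24.]
60 [0.468 0.037 0.19 ] [180, 0, 120] [  9.  12. -18. 103.   4.  65.  19.]
30 [ 0.544 -0.053  0.19 ] [180, 0, 150] [ 17.  21. -17.  92.   6.  68.  58.]
0 [ 0.654 -0.093  0.19 ] [180, 0, 180] [ 20.  35. -22.  72.  13.  76.  88.]
[np.float64(0.4468824097649513), np.float64(0.19426315643193304), np.float64(0.19)]
False [0.44745951 0.19460475 0.19077022] [-0.36467063 -0.67023957  0.23029961]
False [0.4475005  0.15663467 0.19004345] [-0.24224415  0.02036202  1.17402249] 32.7667
```

View pics/side9.png

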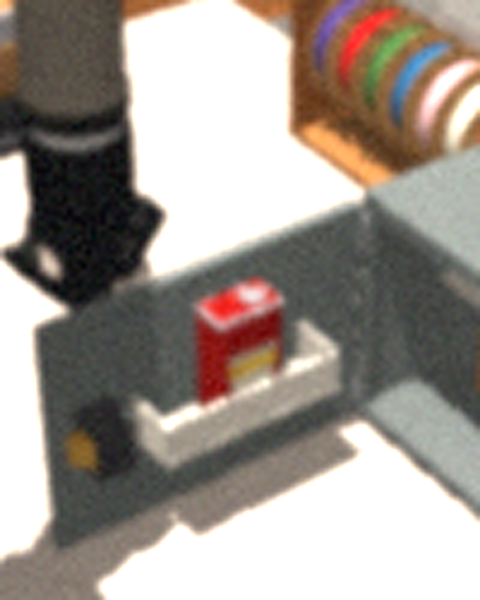

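View pics/top9.png

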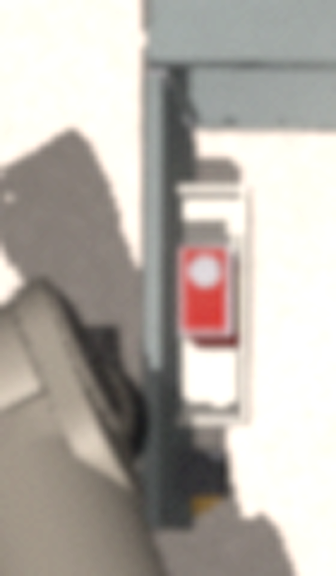

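Run:
```python
from push import *
from station import robot, fingers,vision
for g in (86,80,72,64,56,48,40,32,25,18,12):
    p,o=pose(g); st=robot.line_to(p,o,velocity=.09,f_stop=15)
    print(g,st,np.round(robot.current_tool_pos()-p,4),np.round(robot.current_contact_force(),1),round(robot.current_time_s(),1))
    if st: break
for n,(x0,y0,x1,y1) in(("side",(185,90,345,250)),("top",(200,75,330,225))):
    im=vision.grab_frame(n)[:,:,::-1]; cv2.imwrite(f"pics/{n}10_raw.png",im); cv2.imwrite(f"pics/{n}10.png",np.clip(cv2.resize(im[y0:y1,x0:x1],None,fx=3.8,fy=3.8,interpolation=cv2.INTER_CUBIC)*1.8,0,255).astype(np.uint8))
```

```text
86 False [0.     0.0002 0.    ] [ 0.1 -0.2 -0.1] 33.2
80 False [-0.      0.0008  0.    ] [ 0.6  0.4 -0.5] 33.7
72 False [-0.0001  0.0011  0.    ] [0.1 0.2 0.7] 34.2
64 False [-0.0002  0.0012 -0.    ] [ 0.3 -0.6 -0.5] 34.7
56 False [-0.0003  0.0012 -0.    ] [ 0.5 -0.1  0.2] 35.2
48 False [-0.0004  0.0011 -0.0001] [-0.3 -0.5 -0.4] 35.7
40 False [-0.0005  0.0011 -0.0001] [0.7 0.4 0.6] 36.2
32 False [-0.0006  0.001  -0.0001] [ 0.1  0.3 -0.4] 36.7
25 False [-0.0006  0.0008 -0.0001] [-0.4 -0.5  1.1] 37.1
18 False [-0.0006  0.0007 -0.0001] [0.1 0.2 0.4] 37.6
12 False [-0.0006  0.0005 -0.0001] [-0.3  0.3 -0.8] 38.0
```

View pics/side10.png

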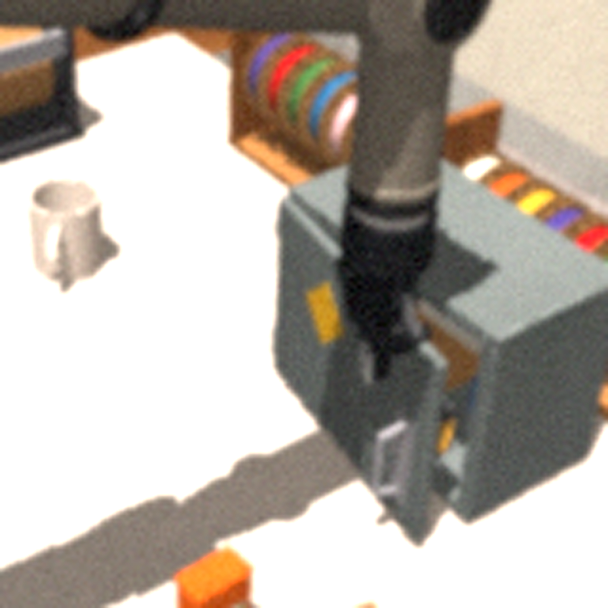

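View pics/top10.png

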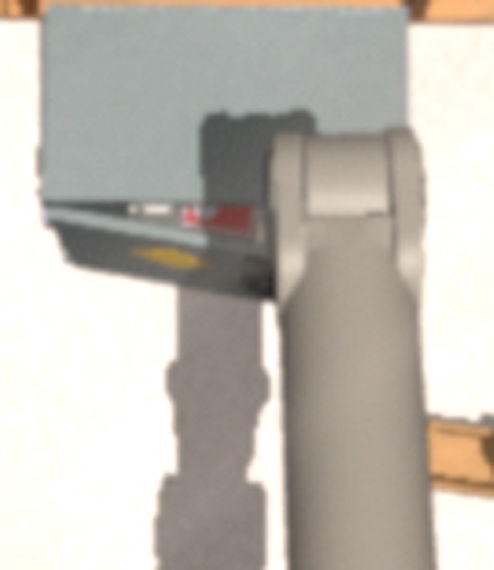

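Run:
```python
from push import *
from station import robot, fingers,vision
for g in (8,5,3.5,2.5,1.5,.7,0,-.5,-1,-1.5,-2,-2.5,-3,-3.5):
    p,o=pose(g); st=robot.line_to(p,[180,0,180-max(g,0)],velocity=.03,f_stop=15)
    F=robot.current_contact_force()
    print(g,st,np.round(robot.current_tool_pos()-p,4),np.round(F,1),round(robot.current_time_s(),1))
    if np.linalg.norm(F)>22: break
for n,(x0,y0,x1,y1) in(("side",(185,90,345,250)),("top",(200,75,330,225))):
    im=vision.grab_frame(n)[:,:,::-1]; cv2.imwrite(f"pics/{n}11_raw.png",im); cv2.imwrite(f"pics/{n}11.png",np.clip(cv2.resize(im[y0:y1,x0:x1],None,fx=3.8,fy=3.8,interpolation=cv2.INTER_CUBIC)*1.8,0,255).astype(np.uint8))
```

```text
8 False [ 0.0001 -0.0001 -0.0001] [-0.1 -0.1 -0.1] 38.8
5 False [ 0.0001  0.     -0.0001] [-0.7  0.1  0.1] 39.3
3.5 False [-0.0005  0.     -0.0002] [-4.4  0.7  0.7] 39.7
2.5 False [-0.0008  0.0001 -0.0002] [-4.9  0.3  1.7] 39.9
1.5 False [ 0.0005 -0.     -0.0003] [-1.2  0.9 -0.8] 40.2
0.7 False [ 0.0012 -0.0002  0.0003] [ 0.6 -0.1  0.4] 40.5
0 False [-0.0003 -0.0002  0.0001] [-4.1  0.2  1.6] 40.7
-0.5 False [-0.0024  0.     -0.0003] [-7.7  0.6  3.8] 41.0
-1 False [-0.0045  0.0001 -0.0006] [-13.7   0.1   5.8] 41.2
-1.5 False [-0.0065  0.0002 -0.0009] [-18.7   0.4   6.6] 41.5
-2 False [-0.0086  0.0003 -0.0016] [-23.2   0.5   6.2] 41.7
```

View pics/side11.png

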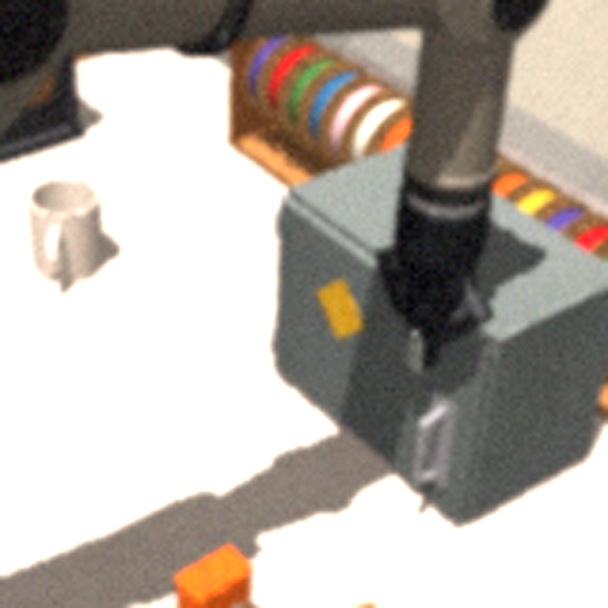

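Run:
```python
from push import *
from station import robot, fingers,vision
p,o=pose(0,.08); robot.line_to(p,[180,0,180],velocity=.08); print(robot.current_tool_pos(),robot.current_contact_force())
robot.line_to([p[0],p[1],.36],velocity=.2)
q=list(robot.current_joint_positions()); q[0]-=55; 
robot.move_j(q); print(robot.current_tool_pos(),robot.current_contact_force(),robot.current_time_s())
for n,(x0,y0,x1,y1) in(("side",(185,90,345,310)),("top",(190,65,400,225))):
    im=vision.grab_frame(n)[:,:,::-1]; cv2.imwrite(f"pics/{n}12_raw.png",im); cv2.imwrite(f"pics/{n}12.png",np.clip(cv2.resize(im[y0:y1,x0:x1],None,fx=3.6,fy=3.6,interpolation=cv2.INTER_CUBIC)*1.5,0,255).astype(np.uint8))
```

```text
[ 0.58773102 -0.09276718  0.1900623 ] [-0.17341929 -0.27670626  0.49140948]
[0.41398238 0.42596307 0.35854377] [ 0.10890074  0.06569729 -0.02135226] 45.8917
```

View pics/side12.png

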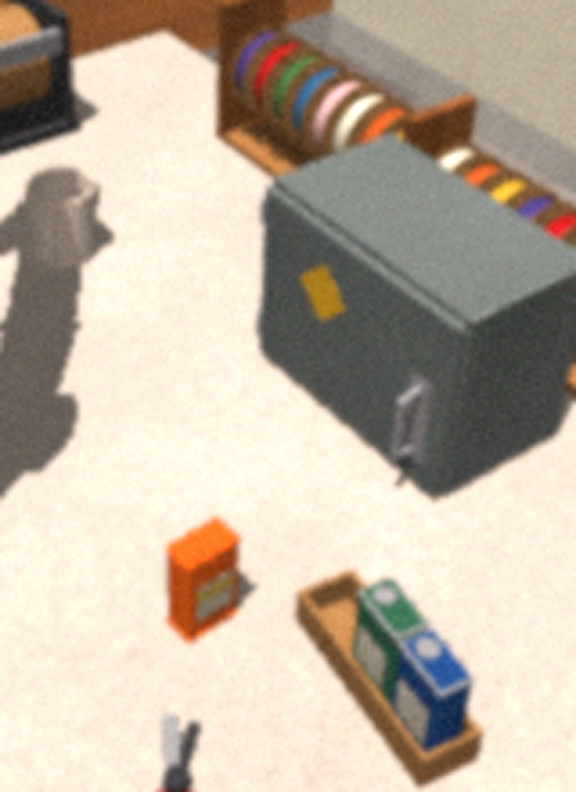

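View pics/top12.png

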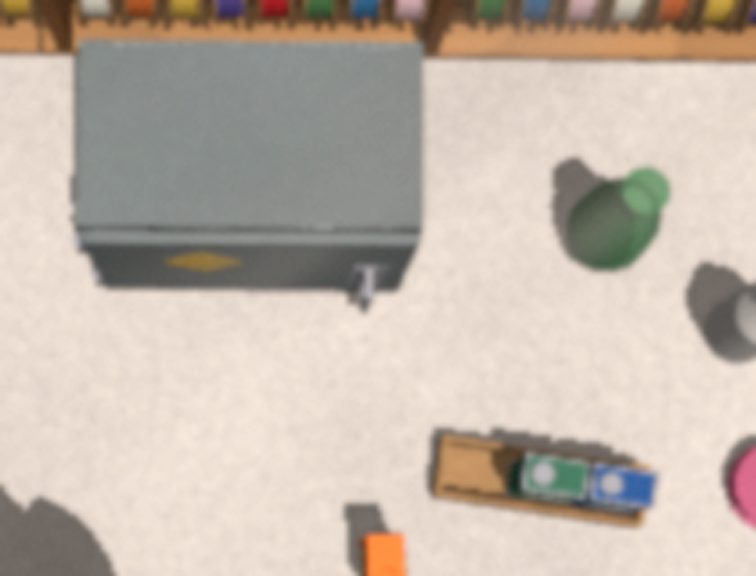

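Run:
```python
from station import robot, workorder
print(robot.current_contact_force(),robot.current_time_s()); workorder.close_job()
```

```text
[ 0.43049641 -0.49406606  0.5033826 ] 45.9917
the job is handed in; nothing more can be done
```

I handed the job in at 46.0 s of the 70 s. The red tin is in the door's rack, the door is shut, and the robot touches nothing.

**What I did**
- I lifted the red tin from the tray by its broad faces, set it on the bench, and gripped it again by its ends.
- I lowered it onto the rack floor. Contact came with its underside at about 0.100 m, the rack floor's height. Only then did I let go.
- I pushed the door shut from outside with the closed fingers.

**Last checks**
- **Tin:** after release, both views showed it upright in the rack, inside the lip. I could not see it again once the door was shut.
- **Latch:** I could not see the tongue. The push force rose to about 5 N, dropped to almost nothing near 1°, then climbed to 23 N with the door no longer moving, which fits the tongue snapping in. The task gave about 10 N; I only read the force between steps, so the peak may have been missed.
- **Door:** it stayed flush with the cabinet in both views after I backed away.
- **Rest of the scene:** green and blue stand in the tray. The vase, mug and orange tin look untouched. I did not compare the pot, spool, mister and secateurs with their starting places.

**What went wrong:** on the first approach to the rack the door swung from about 83.5° to 89°, probably pushed by the held tin, which was below the door's top edge. I backed off, measured the door again in both views, and came in from above.

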